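# Close a glass presentation case and scan its label

### The job

Close the dark-wood case with the board that fits it, label upwards, pressing the board down until it is home and sits level and flush with the rim. Then hold the hand scanner still for about a second with its window looking straight down on that board's label from some 5 to 10 cm above, and lay the scanner back on its mat, right way up. Leave the other things where they are.

Things in the scene. Friction and masses are not known exactly. Their poses are not given: they have to be found in the camera images.
- case: open dark-wood case fixed to the bench, 180 (x) x 94 (y) x 90 tall, a glass paperweight inside. Origin: centre of its underside; x along its length, z up. Opening 157 x 71. The rim (90 above the bench) stands only at the ends and corners; between the corners the long walls (11.5 thick) are 62 tall: a gap for fingers, 96 long, each side. Two support blocks in the opening, see rail_a (mm)
- rail_a (a joint): stiff support block in the case's opening at its x = +62, rubber top 14 x 50. Value 0: its top is 84 above the bench (8 above the seat); 0.008 m: pushed home. It starts at 0 to 0.003, takes about 5 N to push down, stays where it is left and does not sink under the cover's weight
- rail_b (a joint): the same support block at the case's x = -62; the two start unequal
- case_seat (a point): point in the middle of the case's opening, 76 above the bench, 14 below the rim: where the centre of the cover's underside must finally be; axes as the case (mm)
- cover: cover of the case: light-wood board 148 (x) x 64 (y) x 14 thick, 120 g, lying label up; the longer of two boards. Origin: centre of its underside; x along its length, z up. It fits the case either way round, with 4.5 clearance at each end and 3.5 at each side, and is flush with the rim when its underside is 76 above the bench (mm)
- cover_label (a point): centre of the white striped label (50 x 40) on top of the cover, 40 from the cover's centre along its +x, 14 above its underside; axes as the cover (mm)
- cover_end_a (a point): point on the cover's underside 70 from its centre along +x (mm)
- cover_end_b (a point): point on the cover's underside 70 from its centre along -x (mm)
- scanner: hand scanner lying on its mat, 150 long: grey, a handle 100 x 32 wide x 30 tall from x = -75 to +25, then a head 50 x 54 wide x 34 tall from x = +25 to +75. Origin: centre of its underside; x towards the head, z up. It reads straight down (its -z) through the window under its head. About 200 g (mm)
- scanner_window (a point): centre of the scanner's window, on its underside 50 from its origin along +x; axes as the scanner; it looks along -z (mm)
- scanner_grip (a point): place to take the scanner: on the handle at x = -15, 15 above its underside; 32 wide across y (mm)
- mat: cork mat fixed to the bench, 190 (x) x 100 (y) x 5 thick, origin at the centre of its underside: the scanner's place (mm)
- spare_board: bystander: plain light-wood board of the same look as the cover, also labelled, but shorter: 110 x 64 x 14, too short for the case. Origin at the centre of its underside, x along its length; it swaps places with the cover (mm)
- frit_jar: bystander: jar with white cap, 64 diameter, 100 tall, origin under its centre (mm)
- paperweight: bystander: clear round glass paperweight, 72 diameter, 58 tall, origin under its centre (mm)
- glass_apple: bystander: amber glass apple, 76 diameter, 78 tall with its stem, origin under its centre (mm)
- brush: bystander: brush lying on the bench near the right, origin under it (mm)
Mind the look-alikes: they are no part of the job. What is shaped like the scanner but yellow is not meant. Leave any blue look-alike of the cover alone.

How it is judged (in metres and radians):
On the way, in this order (a step that is already met when the one before it is completed fails the run):
1. the cover lies in the case's opening, not yet pressed down (horizontal distance between cover and case_seat below 0.01 m and z of cover in the frame of case_seat below 0.018 m and angle between the x axis of cover and the x axis of case, either way round below 0.15 rad and angle between cover's own z axis and vertical below 0.2 rad and linear speed of cover below 0.15 m/s), for 0.05 s.
2. the cover is pressed home, level and flush (z of each of cover_end_a, cover_end_b in the frame of case_seat below 0.002 m and horizontal distance between cover and case_seat below 0.008 m and angle between the x axis of cover and the x axis of case, either way round below 0.12 rad and angle between cover's own z axis and vertical below 0.04 rad), for 0.2 s.
3. the scanner is held still over the label of the closed case (all of step 2 and x of cover_label in the frame of scanner_window between -0.022 and 0.022 m and y of cover_label in the frame of scanner_window between -0.022 and 0.022 m and z of cover_label in the frame of scanner_window between -0.13 and -0.035 m and linear speed of scanner below 0.03 m/s and angular speed of scanner below 0.25 rad/s), for 0.7 s.
At the end, for the whole second after the job is handed in: The cover lies label up in the case, centred within 8 mm and aligned within 0.12 rad, both ends within 2 mm of the home height and tilted less than 0.04 rad; the scanner lies at rest and right way up on its mat, its centre within 45 mm of the mat's centre; both are released (all of step 2 and linear speed of each of cover, scanner below 0.02 m/s and horizontal distance between scanner and mat below 0.045 m and z of scanner in the frame of mat below 0.01 m and angle between scanner's own z axis and vertical below 0.1 rad); the robot touches nothing.
It fails at once if the spare board is moved more than 3 cm (distance of spare_board from where it was at the start of the episode above 0.03 m).
It fails at once if another bystander is moved more than 3 cm (distance of any of frit_jar, paperweight, glass_apple, brush from where it was at the start of the episode above 0.03 m).
It also fails if it takes over 67 s, if anything falls off the work surface, if the arm or the gripper's body presses on something with over 40 N, if the wrist force passes 120 N, or if a joint passes its speed limit or range.

### The arm

A 6-joint arm with a two-finger parallel gripper is mounted at the origin on the work surface. World frame = base frame: x ahead of the robot, y to its left, z up, the work surface at z = 0. Lengths are in mm, angles in rad, forces in N, time in s.
With the tool pointing down it reaches from about 350 to 975 mm from the base axis. Payload 7.1 kg.
Tool frame: the origin (TCP) lies midway between the tips of the shut fingers; the grasp point (between the pads) lies 19 mm behind it; z points along the fingers, y is the line along which they close (so a half turn about z gives the same grasp; the last joint's range is limited). The gripper opens to 88 mm and grips with 3 to 60 N. Pads are 20 mm wide; open, the fingers measure 115 mm over their backs; the gripper's body (75 mm by 178 mm) begins 61 mm behind the grasp point.
Start: joints at [-1.299, 0.423, 1.63, -0, 1.089, -0.019], TCP at [179.217, -598.737, 222.675] pointing down, gripper open.
Joint ranges: [-3, 3], [-0.9, 2.11], [0.09, 2.58], [-1.31, 4.45], [0.11, 2.69], [-2.54, 2.54]. Speed limits (rad/s): [2.39, 2.39, 3.01, 3.14, 3.14, 3.14].

### API

Orientations are given as a rotation vector (axis times angle).
In Python, from workcell import ctrl gives the robot as it stands.
- The arm moves only by the shell command python3 -m pendant 'ROWS'. ROWS is a JSON object of lists of equal length, an entry for each row: "grip": the opening, from -1 (shut) to 1 (fully open); "linear": the shift along the tool's x, y, z in mm, a list of three; "angular": the turn, a rotation vector about the tool's x, y, z in rad, a list of three. In form: {"grip": [grip, ...], "linear": [[tx, ty, tz], ...], "angular": [[ax, ay, az], ...]}. A call has 1 to 12 rows; each row shifts and turns the commanded pose from where the row before left it, along the tool's axes as they then stand; what a row does not reach is not made up. A row lasts 1/12 s, in which the tool goes at most 41.7 mm and 7.16 degrees, less where a joint would pass 70% of its speed; a pose out of reach is approached as far as the arm can. A call with a gripper value outside its range is refused whole. The fingers move at their own pace and stop on an object; the grip force is fixed at half the most. Time passes only in rows, so rows that do not move let the fingers close. It gives the time, the measured TCP pose, the force, the opening and the grip force at its end, in the units of the state.
- ctrl.get_obs(): the state, without advancing time (a new reading comes with each control period).
- ctrl.get_image(name): name is "scene" or "side" or "wrist"; returns the picture (420x560x3 uint8, red, green, blue); there is no depth.
- ctrl.camera_params(name): a dict with "vfov" (degrees; the focal length in pixels is half the picture's height over the tangent of half this angle, whatever the lens; pixels are square), "cx", "cy" (the principal point, pixels), "k1" (the pictures are not rectified: a ray, as slopes to the right and down, at radius r is drawn at 1 + k1 r^2 times it, then the intrinsics apply), "R" (3x3) and "t" (3): a world point X has camera coordinates R X + t; the wrist camera has in their place "T_tool_cam" (4x4, takes a point from camera to tool coordinates, whose origin is the TCP and whose axes are the flange's). Camera axes: x right, y down, z forward; pixel columns grow to the right and rows downward; lengths in mm; the calibration is good to about 2 mm. A picture is of the moment at which its call begins: read the wrist's pose just before it. camera_params takes no time and is no camera call.
- ctrl.close_job(): hands the job in; it is judged then, once.
The state is a dict: "t": time; "qpos": joint angles; "qvel": joint speeds; "joint_torque": joint torques, N m; "ee_pos": TCP position; "orientation": TCP orientation; "ft_force": force on the tool from outside, world axes, zero at the start; "moment": the same for the moment, N m; "width": finger opening in mm; "grasp_force": force on a finger pad.
Only numpy, scipy, OpenCV 4.12 (cv2) and the standard library are available. Lean on these libraries where they do the work, as an engineer would, in place of code of your own. Each camera call takes 0.05 s, during which the arm holds its last target. There are 200 camera calls.

## Working session

There is one attempt and no reset: what is moved stays moved. The work goes in short steps, Python scripts to look and compute and a shell command to move; the robot and the scene stay as the last step left them, time stands still between calls to the robot, and variables do not carry over. Pictures are saved under pics/ and viewed, at most 13 in all, crops included, and the job is handed in when it is done.

```bash
mkdir -p pics; ls
cat > h.py <<'E'
import numpy as np, cv2
from workcell import ctrl
from scipy.spatial.transform import Rotation as Ro
def cam(n):
    p=ctrl.camera_params(n); f=210/np.tan(np.radians(p['vfov'])/2)
    if 'R' in p: R=np.array(p['R']);t=np.array(p['t'])
    else:
        o=ctrl.get_obs();T=np.array(p['T_tool_cam']);Rt=Ro.from_rotvec(o['orientation']).as_matrix()
        Rc=Rt@T[:3,:3];c=Rt@T[:3,3]+np.array(o['ee_pos']);R=Rc.T;t=-R@c
    return dict(K=np.array([[f,0,p['cx']],[0,f,p['cy']],[0,0,1.]]),D=np.array([p['k1'],0,0,0,0.]),R=R,t=t)
def ray(c,uv):
    s=cv2.undistortPoints(np.array(uv,float).reshape(-1,1,2),c['K'],c['D']).reshape(-1,2)
    d=np.c_[s,np.ones(len(s))]@c['R']
    return -c['R'].T@c['t'],d
def onplane(c,uv,z):
    o,d=ray(c,uv); return o+d*((z-o[2])/d[:,2])[:,None]
def proj(c,X):
    return cv2.projectPoints(np.array(X,float).reshape(-1,1,3),cv2.Rodrigues(c['R'])[0],c['t'],c['K'],c['D'])[0].reshape(-1,2)
def snap(n,fn):
    c=cam(n); im=ctrl.get_image(n); cv2.imwrite('pics/'+fn,im[:,:,::-1]); return c,im
E
python3 - <<'E'
from h import *
for n in('scene','side','wrist'):
    c,im=snap(n,n+'0.png'); print(n,-c['R'].T@c['t'],c['K'][0,0],c['D'][0],c['R'][2])
a=[cv2.imread(f'pics/{n}0.png') for n in('scene','side')]
E
```

```text
pics
scene [1159.19041032 -183.90409544  862.1252525 ] 443.98917672774917 -0.06902147180033345 [-0.62565192  0.14057998 -0.76733106]
side [438.93803535 549.34340111 664.04277824] 379.2029699635488 -0.058506918499838044 [ 0.12112386 -0.71205306 -0.69159919]
wrist [ 253.94390227 -576.67605902  384.82341616] 314.0704190563783 0.004572282684731886 [-0.27438356 -0.08083878 -0.95821645]
```

View pics/scene0.png

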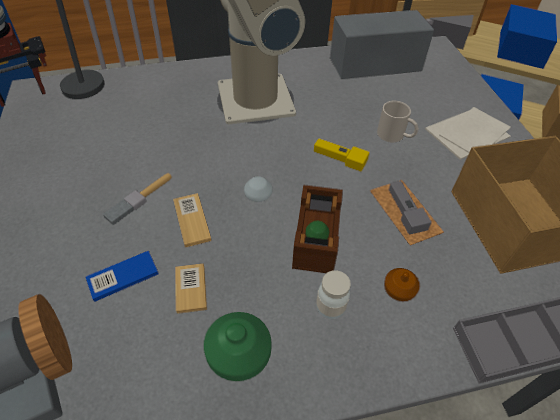

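View pics/side0.png

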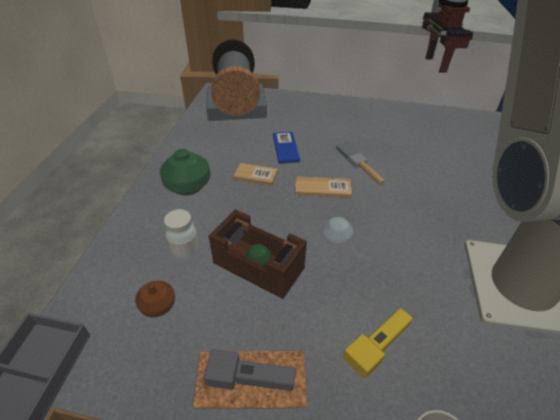

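Scene view: boards at (191,219), which looks longer, and (190,287), shorter. There is also a blue look-alike at (122,275). The case is at (318,228), the grey scanner on its mat at (406,210) and a yellow look-alike at (342,153). Next I'll measure them.

```bash
cat > m.py <<'E'
from h import *
def top_rect(n,seed,lo,hi,z,show=None,close=15,r=60):
    c=cam(n); im=cv2.imread(f'pics/{n}0.png'); hsv=cv2.cvtColor(im,cv2.COLOR_BGR2HSV)
    m=cv2.inRange(hsv,lo,hi); w=np.zeros_like(m); cv2.circle(w,seed,r,255,-1); m&=w
    m=cv2.morphologyEx(m,cv2.MORPH_CLOSE,np.ones((close,close)))
    m=cv2.morphologyEx(m,cv2.MORPH_OPEN,np.ones((3,3)))
    cs=cv2.findContours(m,0,2)[0]; k=max(cs,key=cv2.contourArea)
    X=onplane(c,cv2.convexHull(k)[:,0],z)[:,:2]
    (x,y),(a,b),th=cv2.minAreaRect(X.astype(np.float32))
    if b>a:a,b,th=b,a,th-90
    return np.round([x,y,a,b,th],1)
if __name__=='__main__':
    wood=((10,60,120),(28,190,255))
    for n,s in (('scene',[(191,219),(190,287)]),('side',[(323,187),(256,174)])):
        for q in s: print(n,q,top_rect(n,q,*wood,14,r=42))
    for n,q in (('scene',(406,210)),('side',(252,378))):
        print('mat',n,top_rect(n,q,(3,90,60),(20,255,255),5,r=70,close=25))
    im=cv2.imread('pics/scene0.png'); a=cv2.resize(im[170:320,80:260],None,fx=2,fy=2,interpolation=2); b=cv2.resize(im[170:280,280:450],None,fx=2.5,fy=2.5,interpolation=2)
    s2=cv2.imread('pics/side0.png');d=cv2.resize(s2[205:295,200:310],None,fx=2.5,fy=2.5,interpolation=2);e=cv2.resize(s2[340:410,190:310],None,fx=2.5,fy=2.5,interpolation=2)
    o=np.zeros((600,800,3),np.uint8)
    o[:300,:360]=a;o[:275,370:795]=b;o[310:310+225,:275]=d;o[310:310+175,300:600]=e
    cv2.imwrite('pics/crop.png',o)
E
python3 m.py
```

```text
scene (191, 219) [ 463.1 -239.9  155.8   63.8    6.8]
scene (190, 287) [ 650.1 -259.1  110.9   63.3   -2.9]
side (323, 187) [ 458.1 -235.9  148.1   67.8    6.7]
side (256, 174) [ 647.3 -255.5  110.5   66.3   -3.1]
mat scene [526.3 374.9 282.7 191.9 -83.8]
mat side [528.2 303.4 188.5 116.8  10.7]
```

View pics/crop.png

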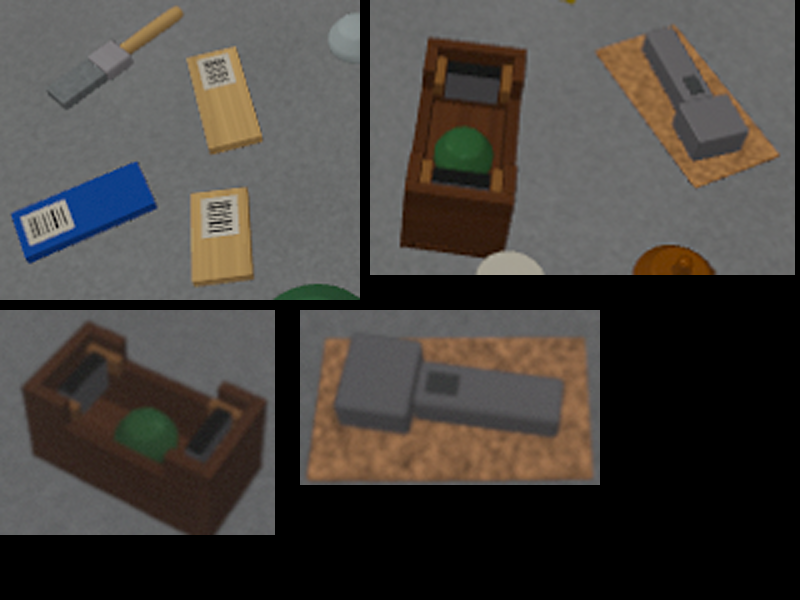

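The crop confirms two light-wood boards. The far one at (191,219) measures 148 x 64, so it is the cover, and its label is towards the robot base. The one at (190,287) measures 110 long and is the spare. The scanner is grey, on the cork mat, with its head on the far side from the robot. Next are the case rim corners and scanner corners, read from the crop in both views.

Run:
```python
from h import *
S=cam('scene');D=cam('side')
fb=lambda p:[(280+(x-370)/2.5,170+y/2.5) for x,y in p]
fd=lambda p:[(200+x/2.5,205+(y-310)/2.5) for x,y in p]
fe=lambda p:[(190+(x-300)/2.5,340+(y-310)/2.5) for x,y in p]
def rep(nm,P):
    P=P[:,:2];print(nm,P.round(0).tolist(),'c',P.mean(0).round(1),'L',[round(float(np.linalg.norm(P[i]-P[(i+1)%4])),1) for i in range(4)])
    e=P[1]+P[2]-P[0]-P[3];print('   ang',np.degrees(np.arctan2(e[1],e[0])).round(1))
rep('case S',onplane(S,fb([(429,38),(407,181),(517,193),(526,49)]),90))
rep('case D',onplane(D,fd([(266,401),(205,464),(24,387),(88,322)]),90)) if 0 else None
rep('case D',onplane(D,fd([(266,401),(88,322),(24,387),(203,472)]),90))
rep('mat S',onplane(S,fb([(598,50),(695,187),(778,155),(676,26)]),5))
rep('mat D',onplane(D,fe([(584,338),(322,340),(308,480),(593,480)]),5))
rep('head S',onplane(S,fb([(674,105),(690,142),(746,128),(720,96)]),39))
rep('head D',onplane(D,fe([(423,340),(348,334),(337,415),(411,430)]),39))
print('handle tail mid', onplane(S,fb([(645,38),(668,28)]),35).mean(0), onplane(D,fe([(563,377),(556,432)]),35).mean(0))
```

```text
case S [[477.0, 34.0], [634.0, -24.0], [664.0, 64.0], [508.0, 121.0]] c [570.5  48.8] L [167.5, 93.6, 166.0, 91.8]
   ang -20.1
case D [[471.0, 39.0], [636.0, -23.0], [667.0, 61.0], [509.0, 118.0]] c [570.9  48.8] L [176.2, 89.8, 168.9, 87.9]
   ang -20.3
mat S [[452.0, 228.0], [636.0, 260.0], [617.0, 356.0], [435.0, 323.0]] c [535.2 292. ] L [187.4, 97.7, 185.2, 96.2]
   ang 10.1
mat D [[446.0, 229.0], [633.0, 266.0], [611.0, 361.0], [427.0, 326.0]] c [529.4 295.6] L [190.5, 97.5, 187.4, 99.0]
   ang 11.0
head S [[562.0, 261.0], [608.0, 258.0], [603.0, 318.0], [560.0, 310.0]] c [583.3 286.8] L [45.5, 60.1, 43.0, 49.2]
   ang 4.2
head D [[555.0, 267.0], [607.0, 273.0], [597.0, 328.0], [547.0, 328.0]] c [576.5 299.3] L [52.4, 56.1, 49.9, 61.5]
   ang 3.1
handle tail mid [465.8275452  281.54243031  35.        ] [455.62140891 292.38665531  35.        ]
```

```bash
cat >> h.py <<'E'
def goto(x,y,z,yaw=None):
    "tool-frame shift and z turn (tool down) to reach target; yaw deg of tool x axis mod 180"
    o=ctrl.get_obs();R=Ro.from_rotvec(o['orientation']).as_matrix()
    cur=np.degrees(np.arctan2(R[1,0],R[0,0])); d=np.array([x,y,z])-o['ee_pos']
    print('t',round(o['t'],2),'pos',np.round(o['ee_pos'],1),'yaw',cur.round(2),'tilt',R[:,2].round(3),'lin',(R.T@d).round(1),'F',np.round(o['ft_force'],1),'w',round(o['width'],1))
    if yaw is not None:
        dy=(yaw-cur+90)%180-90; print('  turn tool-z',np.radians(-dy).round(4),'final yaw',cur+dy, 'lin after turn',(Ro.from_euler('z',cur+dy,degrees=True).as_matrix()@np.diag([1,-1,-1])).T@d)
E
python3 - <<'E'
from h import *
print(np.round(ctrl.camera_params('wrist')['T_tool_cam'],3)); o=ctrl.get_obs();print(o['qpos'],o['orientation'])
# camera aim: where optical axis meets z=90 for TCP at height 330
goto(570,49,300,-20.2); goto(500,0,300,-20.2)
E
```

```text
[[  -0.      -0.958   -0.286   77.899]
 [   1.      -0.       0.       0.531]
 [  -0.      -0.286    0.958 -162.849]
 [   0.       0.       0.       1.   ]]
[-1.29900285e+00  4.23675034e-01  1.63049197e+00  2.41756190e-06
  1.08858016e+00 -1.89827386e-02] [-3.10731484e+00 -4.54975084e-01  2.25207396e-04]
t 0.15 pos [ 179.1 -598.3  222.1] yaw 16.66 tilt [-0.     0.001 -1.   ] lin [ 560.1 -508.2  -77.3] F [-0.1  0.3 -0.1] w 87.4
  turn tool-z 0.6433 final yaw -20.2 lin after turn [ 143.32081058 -742.50701315  -77.9169816 ]
t 0.15 pos [ 179.1 -598.3  222.1] yaw 16.66 tilt [-0.     0.001 -1.   ] lin [ 479.  -481.3  -77.3] F [-0.1  0.3 -0.1] w 87.4
  turn tool-z 0.6433 final yaw -20.2 lin after turn [  94.54591074 -672.3499811   -77.9169816 ]
```

```bash
python3 -m pendant '{"grip":[1,1,1,1,1,1,1,1,1,1,1,1],"linear":[[20,-22.5,-3.5],[20,-22.5,-3.5],[20,-22.5,-3.5],[20,-22.5,-3.5],[20,-22.5,-3.5],[20,-22.5,-3.5],[20,-22.5,-3.5],[20,-22.5,-3.5],[20,-22.5,-3.5],[20,-22.5,-3.5],[20,-22.5,-3.5],[20,-22.5,-3.5]],"angular":[[0,0,0],[0,0,0],[0,0,0],[0,0,0],[0,0,0],[0,0,0],[0,0,0],[0,0,0],[0,0,0],[0,0,0],[0,0,0],[0,0,0]]}'
python3 -m pendant '{"grip":[1,1,1,1,1,1,1,1,1,1,1,1],"linear":[[20,-22.5,-3.5],[20,-22.5,-3.5],[20,-22.5,-3.5],[20,-22.5,-3.5],[20,-22.5,-3.5],[20,-22.5,-3.5],[20,-22.5,-3.5],[20,-22.5,-3.5],[20,-22.5,-3.5],[20,-22.5,-3.5],[20,-22.5,-3.5],[0,0,0]],"angular":[[0,0,0],[0,0,0],[0,0,0],[0,0,0],[0,0,0],[0,0,0],[0,0,0],[0,0,0],[0,0,0],[0,0,0.09],[0,0,0.09],[0,0,0]]}'
python3 - <<'E'
from h import *
goto(460,-238,100,6.7)
c,im=snap('wrist','w1.png'); np.savez('w1.npz',**c)
c2=cv2.resize(im[:,:,::-1],None,fx=1.4,fy=1.4,interpolation=2); cv2.imwrite('pics/w1b.png',c2)
E
```

```text
t: 1.15
ee_pos: [331.9, -269.8, 264.8]
orientation: [-3.108, -0.455, 0.0]
ft_force: [0.2, 0.1, 0.5]
width: 87.7
grasp_force: 0.0
t: 2.15
ee_pos: [476.2, 31.2, 303.9]
orientation: [-3.136, -0.171, -0.004]
ft_force: [-0.0, -0.3, 0.4]
width: 87.7
grasp_force: 0.0
t 2.15 pos [476.2  31.2 303.9] yaw 6.23 tilt [ 0.002  0.001 -1.   ] lin [-45.8 266.  203.5] F [-0.  -0.3  0.4] w 87.7
  turn tool-z -0.0083 final yaw 6.700000000000007 lin after turn [-47.53304438 265.43673392 203.88057042]
```

View pics/w1b.png

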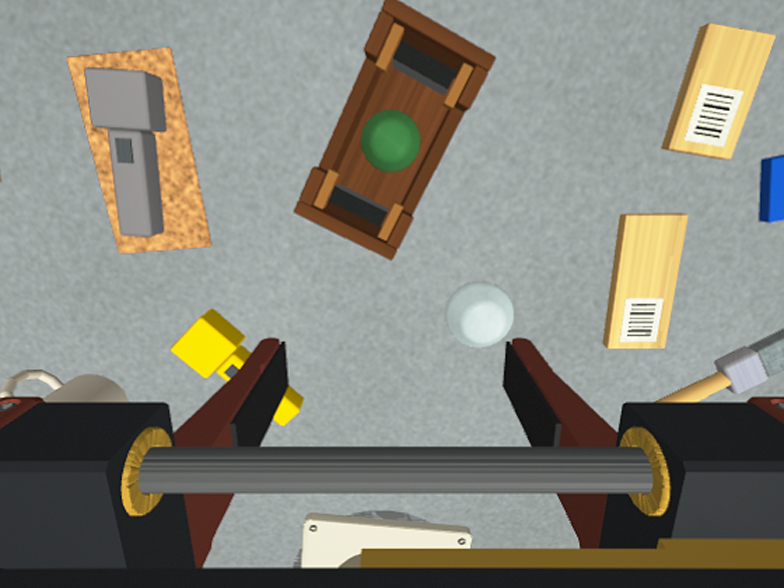

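Wrist view (1.4x): mat and scanner at (135,150), head at the top. Case at (395,130), with rim corners (387,0), (495,58), (391,259) and (295,211). The cover is lower right at (645,280), and the shorter spare is upper right.

Run:
```python
from h import *
c=dict(np.load('w1.npz')); im=cv2.imread('pics/w1.png'); hsv=cv2.cvtColor(im,cv2.COLOR_BGR2HSV)
print('cam',-c['R'].T@c['t'])
def mask(lo,hi,x0,y0,x1,y1,close=1):
    m=cv2.inRange(hsv,lo,hi);w=np.zeros_like(m);w[int(y0/1.4):int(y1/1.4),int(x0/1.4):int(x1/1.4)]=255;m&=w
    return cv2.morphologyEx(cv2.morphologyEx(m,cv2.MORPH_CLOSE,np.ones((close,close))),cv2.MORPH_OPEN,np.ones((3,3)))
def rect(m,z):
    k=max(cv2.findContours(m,0,1)[0],key=cv2.contourArea); X=onplane(c,cv2.convexHull(k)[:,0].astype(float),z)[:,:2]
    (x,y),(a,b),th=cv2.minAreaRect(X.astype(np.float32)); 
    if b>a:a,b,th=b,a,th-90
    return np.round([x,y,a,b,(th+90)%180-90],1)
print('cover',rect(mask((10,50,100),(30,255,255),595,205,695,360,15),14))
print('mat',rect(mask((5,100,80),(22,255,255),60,40,220,260,1),5))
dk=mask((0,60,20),(18,255,140),285,0,505,265,5); print('case hull',rect(dk,90))
def rep(nm,P):
    P=P[:,:2];e=P[1]+P[2]-P[0]-P[3];print(nm,'c',P.mean(0).round(1),'L',[round(float(np.linalg.norm(P[i]-P[(i+1)%4])),1) for i in range(4)],'ang',np.degrees(np.arctan2(e[1],e[0])).round(1))
f=lambda p:np.array(p)/1.4
rep('case corners',onplane(c,f([(295,211),(387,0),(495,58),(391,259)]),90))
rep('head',onplane(c,f([(92,132),(85,68),(151,71),(158,131)]),39))
print('tail',onplane(c,f([(119,235),(157,235)]),35)) 
g=im[:,50:380]; 
a=cv2.resize(im[0:195,200:365],None,fx=3,fy=3,interpolation=2); b=cv2.resize(im[35:185,45:155],None,fx=2.7,fy=2.7,interpolation=2)
o=np.zeros((600,800,3),np.uint8);o[:585,:495]=a;o[:405,500:797]=b;cv2.imwrite('pics/w1c.png',o)
```

```text
cam [553.48177534  38.72496391 466.92553836]
cover [ 458.2 -236.9  148.4   69.9    6.7]
mat [530.4 291.2 189.4 100.1  11.1]
case hull [571.9  45.7 180.6  93.9 -20.6]
case corners c [570.3  45.3] L [174.5, 91.8, 177.6, 91.3] ang -20.7
head c [578.2 288.9] L [53.2, 57.6, 49.8, 60.4] ang 2.9
tail [[454.61276847 302.09642658  35.        ]
 [458.69337038 264.94382659  35.        ]]
```

View pics/w1c.png

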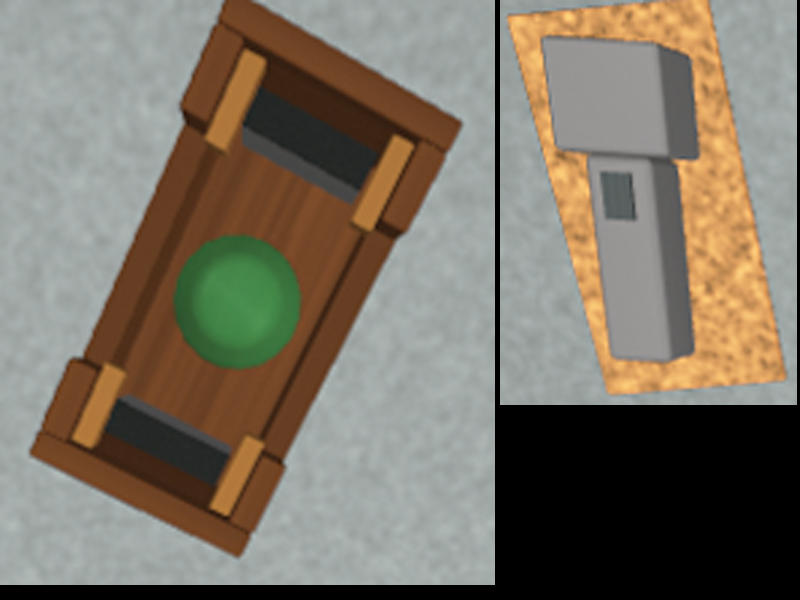

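```bash
python3 -m pendant '{"grip":[1,1,1,1],"linear":[[18,-1,21],[18,-1,21],[18,-1,21],[0,0,0]],"angular":[[0,0,0],[0,0,0],[0,0,0],[0,0,0]]}'
python3 - <<'E'
from h import *
c,im=snap('wrist','w2.png'); np.savez('w2.npz',**c); im=im[:,:,::-1].copy()
hsv=cv2.cvtColor(im,cv2.COLOR_BGR2HSV); print('cam',-c['R'].T@c['t'])
m=cv2.inRange(hsv,(0,60,20),(18,255,150)); q=proj(c,[571,47,90])[0].astype(int); w=np.zeros_like(m);cv2.circle(w,tuple(q.tolist()),135,255,-1);m&=w
m=cv2.morphologyEx(cv2.morphologyEx(m,cv2.MORPH_CLOSE,np.ones((5,5))),cv2.MORPH_OPEN,np.ones((3,3)))
k=max(cv2.findContours(m,0,1)[0],key=cv2.contourArea);print(q,cv2.boundingRect(k))
X=onplane(c,cv2.convexHull(k)[:,0].astype(float),90)[:,:2];print(cv2.minAreaRect(X.astype(np.float32)))
cv2.drawContours(im,[cv2.convexHull(k)],-1,(0,255,255),1)
x,y=max(q[0]-140,0),max(q[1]-140,0);cv2.imwrite('pics/w2c.png',cv2.resize(im[y:y+280,x:x+280],None,fx=2.1,fy=2.1,interpolation=2))
goto(458.7,-239.5,40,6.7)
E
```

```text
t: 2.53
ee_pos: [526.9, 36.0, 236.3]
orientation: [3.137, 0.175, -0.008]
ft_force: [-1.1, 0.5, 0.1]
width: 87.9
grasp_force: 0.0
cam [605.31928134  44.01852063 398.67457875]
[275 148] (198, 34, 167, 210)
((571.061767578125, 45.698734283447266), (93.41938781738281, 179.39773559570312), 69.47453308105469)
t 2.58 pos [526.1  35.8 237.9] yaw 6.38 tilt [-0.005 -0.    -1.   ] lin [-96.6 266.1 198.4] F [-0.3  0.1  0.5] w 88.1
  turn tool-z -0.0055 final yaw 6.699999999999994 lin after turn [-99.06311454 265.57009492 197.91881986]
```

View pics/w2c.png

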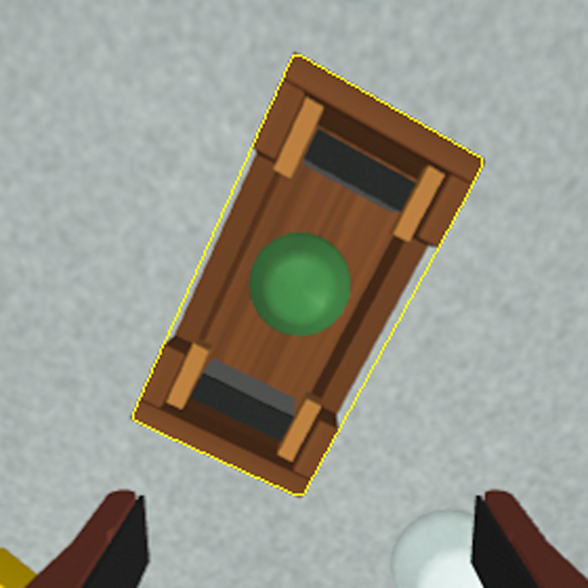

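```bash
python3 -m pendant '{"grip":[1,1,1,1,1,1,1,1,1,1,1,1],"linear":[[-9,25,5],[-9,25,5],[-9,25,5],[-9,25,5],[-9,25,5],[-9,25,10],[-9,25,10],[-9,25,10],[-9,25,10],[-9,25,10],[-7,16,20],[0,0,20]],"angular":[[0,0,0],[0,0,0],[0,0,0],[0,0,0],[0,0,0],[0,0,0],[0,0,0],[0,0,0],[0,0,0],[0,0,0],[0,0,0],[0,0,0]]}'
python3 - <<'E'
from h import *
goto(458.7,-239.5,4,6.7)
c,im=snap('wrist','w3.png'); im=im[:,:,::-1].copy(); hsv=cv2.cvtColor(im,cv2.COLOR_BGR2HSV)
m=cv2.inRange(hsv,(10,50,100),(30,255,255)); q=proj(c,[458.7,-239.5,14])[0].astype(int);print(q)
w=np.zeros_like(m);w[max(q[1]-160,0):q[1]+170,max(q[0]-90,0):q[0]+90]=255;m&=w
m=cv2.morphologyEx(m,cv2.MORPH_CLOSE,np.ones((21,21)))
k=max(cv2.findContours(m,0,1)[0],key=cv2.contourArea);print(cv2.boundingRect(k))
X=onplane(c,cv2.convexHull(k)[:,0].astype(float),14)[:,:2];print(cv2.minAreaRect(X.astype(np.float32)))
E
```

```text
t: 3.58
ee_pos: [459.4, -242.0, 126.5]
orientation: [3.135, 0.17, 0.004]
ft_force: [0.2, -0.2, -0.3]
width: 87.8
grasp_force: 0.0
t 3.58 pos [ 459.4 -242.   126.5] yaw 6.21 tilt [ 0.003 -0.002 -1.   ] lin [ -0.7  -2.9 122.5] F [ 0.2 -0.2 -0.3] w 87.8
  turn tool-z -0.0086 final yaw 6.700000000000003 lin after turn [ -0.37349926  -2.58444409 122.54719982]
[278 204]
(240, 122, 76, 158)
((457.3497009277344, -240.09165954589844), (148.39649963378906, 64.23796844482422), 6.703110218048096)
```

```bash
python3 -m pendant '{"grip":[1,1,1,1,1,-1,-1,-1,-1,-1,-1],"linear":[[-2,-2,30],[0,0,30],[0,0,30],[0,0,20],[0,0,12],[0,0,0],[0,0,0],[0,0,0],[0,0,0],[0,0,0],[0,0,0]],"angular":[[0,0,-0.009],[0,0,0],[0,0,0],[0,0,0],[0,0,0],[0,0,0],[0,0,0],[0,0,0],[0,0,0],[0,0,0],[0,0,0]]}'
python3 - <<'E'
from h import *
goto(571.1,45.7,200,-20.5)
E
```

```text
t: 4.55
ee_pos: [459.2, -237.4, 4.8]
orientation: [3.134, 0.188, 0.004]
ft_force: [-0.7, 0.1, 8.0]
width: 63.4
grasp_force: 30.0
t 4.55 pos [ 459.2 -237.4    4.8] yaw 6.88 tilt [ 0.002 -0.001 -1.   ] lin [ 145.5 -267.3 -195.3] F [-0.7  0.1  8. ] w 63.4
  turn tool-z 0.4778 final yaw -20.5 lin after turn [   5.71984115 -304.34556992 -195.20339258]
```

```bash
python3 -m pendant '{"grip":[-1,-1,-1,-1,-1,-1,-1,-1],"linear":[[0,0,-15],[0,0,-25],[0,0,-30],[0,0,-30],[0,0,-30],[0,0,-25],[0,0,0],[0,0,0]],"angular":[[0,0,0],[0,0,0],[0,0,0.12],[0,0,0.12],[0,0,0.12],[0,0,0.119],[0,0,0],[0,0,0]]}'
python3 - <<'E'
from h import *
goto(573.2,44.9,160,-20.5)
E
```

```text
t: 5.22
ee_pos: [458.8, -237.1, 159.8]
orientation: [3.09, -0.557, 0.006]
ft_force: [-0.2, -0.6, -2.1]
width: 63.7
grasp_force: 30.0
t 5.22 pos [ 458.8 -237.1  159.8] yaw -20.45 tilt [ 0.003 -0.002 -1.   ] lin [ 8.600e+00 -3.042e+02 -3.000e-01] F [-0.2 -0.6 -2.1] w 63.7
  turn tool-z 0.0009 final yaw -20.500000000000004 lin after turn [ 8.35995597e+00 -3.04172146e+02 -1.64048639e-01]
```

```bash
python3 -m pendant '{"grip":[-1,-1,-1,-1,-1,-1,-1,-1,-1,-1,-1],"linear":[[0.8,-15,0],[0.8,-30,0],[0.8,-34,0],[0.8,-34,0],[0.8,-34,0],[0.8,-34,0],[0.8,-34,0],[0.8,-34,0],[0.8,-30,0],[0.8,-25,0],[0,0,0]],"angular":[[0,0,0],[0,0,0],[0,0,0],[0,0,0],[0,0,0],[0,0,0],[0,0,0],[0,0,0],[0,0,0],[0,0,0],[0,0,0]]}'
python3 - <<'E'
from h import *
goto(573.2,44.9,130,-20.5)
a=[]
for n in('scene','side','wrist'):
    c,im=snap(n,n+'4.png'); q=proj(c,[571,46,140])[0].astype(int);print(q); x,y=np.maximum(q-75,0); x=min(x,410);y=min(y,270)
    a.append(cv2.resize(im[y:y+150,x:x+150,::-1],(400,400),interpolation=2) if n!='wrist' else cv2.resize(im[:,:,::-1],(400,300)))
    print(n,x,y)
z=np.zeros((700,800,3),np.uint8);z[:400,:400]=a[0];z[:400,400:]=a[1];cv2.imwrite('pics/p4.png',z[:400]);cv2.imwrite('pics/p4w.png',a[2])
E
```

```text
t: 6.13
ee_pos: [572.9, 48.8, 156.3]
orientation: [-3.092, 0.552, 0.002]
ft_force: [0.4, 0.3, -1.5]
width: 63.8
grasp_force: 30.0
t 6.13 pos [572.9  48.8 156.3] yaw -20.24 tilt [-0.001  0.001 -1.   ] lin [ 1.7  3.6 26.3] F [ 0.4  0.3 -1.5] w 63.8
  turn tool-z 0.0046 final yaw -20.5 lin after turn [ 1.65966667  3.55184854 26.32874755]
[320 200]
scene 245 125
[256 219]
side 181 144
[280 247]
wrist 205 172
```

View pics/p4.png

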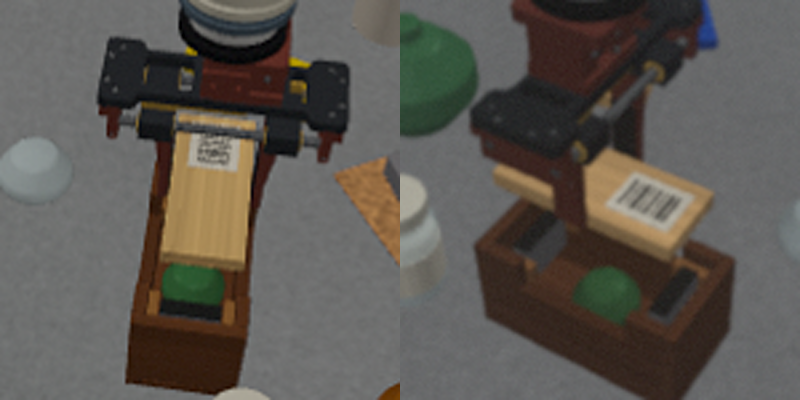

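View pics/wrist4.png

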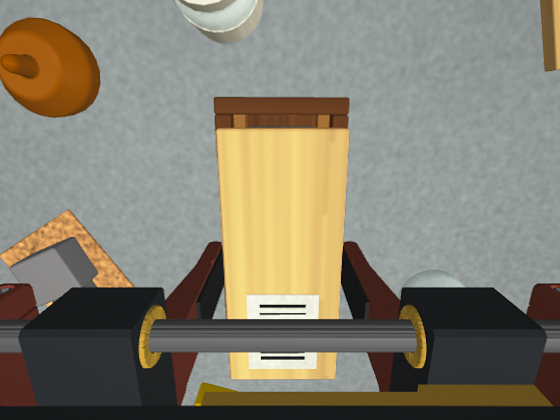

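Cover is held level, label end towards the robot. Far edge (217,128)-(349,128), near edge (231,379)-(336,379), case far rim edge (214,98)-(349,98).

Run:
```python
from h import *
c=cam('wrist'); o=ctrl.get_obs();R=Ro.from_rotvec(o['orientation']).as_matrix();p=np.array(o['ee_pos']);print(p)
P=onplane(c,[(217.5,128),(349.5,128),(336,379),(231,379)],p[2]-4.8+14); print((P-p)@R)
C=onplane(c,[(214.5,97.5),(349,97.5)],90);print(C,C.mean(0)-90*R[:,0])
goto(573.2,44.9,110,-20.5)
```

```text
[571.02223943  44.93340524 156.52001723]
[[ 72.23948767 -29.66663494  -9.45442481]
 [ 72.22901786  32.83731543  -9.35917531]
 [-76.17860652  33.74192875  -8.92805899]
 [-76.09699785 -30.23801668  -9.02576302]]
[[670.64443152  56.38954038  90.        ]
 [638.29701754 -30.35360398  90.        ]] [570.14212237  44.46027953  90.26060813]
t 6.28 pos [571.   44.9 156.5] yaw -20.45 tilt [-0.003 -0.    -1.   ] lin [ 2.2 -0.8 46.5] F [-0.5 -0.1 -1.6] w 63.5
  turn tool-z 0.0009 final yaw -20.499999999999996 lin after turn [ 2.05154652 -0.73137807 46.52001723]
```

```bash
python3 -m pendant '{"grip":[-1,-1,-1,-1,-1,-1,-1,-1,-1,-1],"linear":[[1.6,-0.8,10],[0,0,20],[0,0,18],[0,0,10],[0,0,5],[0,0,4],[0,0,3],[0,0,0],[0,0,0],[0,0,0]],"angular":[[0,0,0],[0,0,0],[0,0,0],[0,0,0],[0,0,0],[0,0,0],[0,0,0],[0,0,0],[0,0,0],[0,0,0]]}'
python3 - <<'E'
from h import *
goto(573.2,44.9,80.8,-20.5)
E
```

```text
t: 7.12
ee_pos: [574.7, 45.3, 88.8]
orientation: [-3.091, 0.561, -0.002]
ft_force: [-0.2, -0.2, -1.6]
width: 63.6
grasp_force: 30.0
t 7.12 pos [574.7  45.3  88.8] yaw -20.57 tilt [ 0.001  0.    -1.   ] lin [-1.3  0.9  8. ] F [-0.2 -0.2 -1.6] w 63.6
  turn tool-z -0.0013 final yaw -20.5 lin after turn [-1.25209983  0.90239132  8.03942538]
```

```bash
python3 -m pendant '{"grip":[-1,-1,-1,-1,-1,-1,-1,-1],"linear":[[0,0,1],[0,0,1],[0,0,1.5],[0,0,1.5],[0,0,1.5],[0,0,1.5],[0,0,0],[0,0,0]],"angular":[[0,0,0],[0,0,0],[0,0,0],[0,0,0],[0,0,0],[0,0,0],[0,0,0],[0,0,0]]}'
python3 - <<'E'
from h import *
goto(573.2,44.9,80.8,-20.5);print(ctrl.get_obs()['moment'])
E
```

```text
t: 7.78
ee_pos: [574.7, 45.4, 80.9]
orientation: [-3.091, 0.561, -0.002]
ft_force: [-0.9, 0.1, 5.9]
width: 63.7
grasp_force: 30.0
t 7.78 pos [574.7  45.4  80.9] yaw -20.57 tilt [ 0.001  0.    -1.   ] lin [-1.2  1.   0.1] F [-0.9  0.1  5.9] w 63.7
  turn tool-z -0.0012 final yaw -20.499999999999993 lin after turn [-1.19229118  0.95415953  0.08448451]
[-0.09181593  0.2283417  -0.00388514]
```

```bash
python3 -m pendant '{"grip":[-1,-1,-1,-1,1,1,1,1,1],"linear":[[0,0,1],[0,0,1],[0,0,0],[0,0,0],[0,0,-2],[0,0,0],[0,0,0],[0,0,0],[0,0,0]],"angular":[[0,0,0],[0,0,0],[0,0,0],[0,0,0],[0,0,0],[0,0,0],[0,0,0],[0,0,0],[0,0,0]]}'
python3 -m pendant '{"grip":[1,1,1,-1,-1,-1,-1,-1,-1,-1,-1,-1],"linear":[[0,0,-20],[0,0,-30],[0,0,-25],[0,0,0],[0,0,0],[0,0,0],[0,0,0],[0,0,0],[0,0,0],[0,0,0],[0,0,0],[0,0,0]],"angular":[[0,0,0],[0,0,0],[0,0,0],[0,0,0],[0,0,0],[0,0,0],[0,0,0],[0,0,0],[0,0,0],[0,0,0],[0,0,0],[0,0,0]]}'
python3 - <<'E'
from h import *
goto(571+52*.937,45.5-52*.35,100,-20.5)
a=[]
for n in('scene','side'):
    c,im=snap(n,n+'5.png'); q=proj(c,[571,46,80])[0].astype(int); x,y=q-75;print(n,x,y)
    a.append(cv2.resize(im[y:y+150,x:x+150,::-1],(400,400),interpolation=2))
snap('wrist','wrist5.png')
cv2.imwrite('pics/p5.png',np.hstack(a))
E
```

```text
t: 8.53
ee_pos: [574.0, 45.2, 79.8]
orientation: [3.091, -0.561, -0.001]
ft_force: [-0.4, 0.7, 0.6]
width: 87.1
grasp_force: 0.0
t: 9.53
ee_pos: [574.1, 45.3, 154.9]
orientation: [3.091, -0.561, -0.001]
ft_force: [-1.4, 0.4, 0.1]
width: 31.1
grasp_force: 0.0
t 9.53 pos [574.1  45.3 154.9] yaw -20.58 tilt [-0. -0. -1.] lin [49.   0.8 54.9] F [-1.4  0.4  0.1] w 31.1
  turn tool-z -0.0014 final yaw -20.499999999999996 lin after turn [49.02348384  0.85051087 54.91239127]
scene 243 142
side 182 165
```

View pics/p5.png

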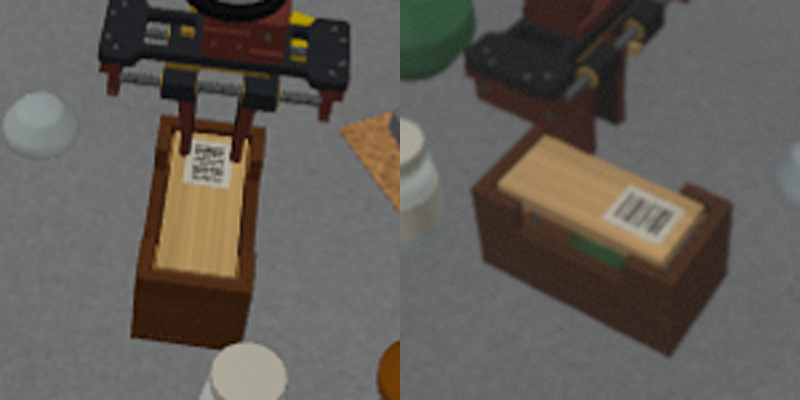

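```bash
python3 -m pendant '{"grip":[-1,-1,-1,-1,-1,-1,-1,-1,-1,-1],"linear":[[24,0.4,0],[25,0.4,10],[0,0,20],[0,0,15],[0,0,8],[0,0,5],[0,0,3],[0,0,3],[0,0,1],[0,0,0]],"angular":[[0,0,0],[0,0,0],[0,0,0],[0,0,0],[0,0,0],[0,0,0],[0,0,0],[0,0,0],[0,0,0],[0,0,0]]}'
```

```text
t: 10.52
ee_pos: [620.1, 27.4, 90.6]
orientation: [-3.091, 0.561, -0.001]
ft_force: [0.6, 0.2, -0.1]
width: 0.3
grasp_force: 0.0
```

```bash
python3 -m pendant '{"grip":[-1,-1,-1,-1,-1,-1],"linear":[[0,0,1],[0,0,1],[0,0,1],[0,0,1],[0,0,0],[0,0,0]],"angular":[[0,0,0],[0,0,0],[0,0,0],[0,0,0],[0,0,0],[0,0,0]]}'
```

```text
t: 11.02
ee_pos: [620.4, 27.4, 90.2]
orientation: [-3.091, 0.561, -0.003]
ft_force: [-10.4, 0.5, 28.5]
width: 0.3
grasp_force: 14.1
```

```bash
python3 -m pendant '{"grip":[-1,-1,-1,-1,-1,-1,-1,-1,-1,-1,-1,-1],"linear":[[0,0,-12],[0,0,-10],[-26,0,0],[-26,0,0],[-26,0,0],[-26,0,0],[0,0,8],[0,0,6],[0,0,3],[0,0,2],[0,0,0],[0,0,0]],"angular":[[0,0,0],[0,0,0],[0,0,0],[0,0,0],[0,0,0],[0,0,0],[0,0,0],[0,0,0],[0,0,0],[0,0,0],[0,0,0],[0,0,0]]}'
python3 -m pendant '{"grip":[-1,-1,-1,-1,-1],"linear":[[0,0,1],[0,0,1],[0,0,1],[0,0,0],[0,0,0]],"angular":[[0,0,0],[0,0,0],[0,0,0],[0,0,0],[0,0,0]]}'
```

```text
t: 12.02
ee_pos: [523.5, 63.8, 90.3]
orientation: [-3.09, 0.562, -0.0]
ft_force: [-5.4, 1.3, 15.0]
width: 0.5
grasp_force: 8.0
t: 12.43
ee_pos: [523.6, 63.8, 90.0]
orientation: [-3.09, 0.562, -0.001]
ft_force: [-14.8, 0.8, 47.7]
width: 0.4
grasp_force: 24.0
```

```bash
python3 -m pendant '{"grip":[-1,1,1,1,1],"linear":[[0,0,-23],[0,0,-30],[0,0,-30],[0,0,-30],[0,0,-30]],"angular":[[0,0,0],[0,0,-0.1],[0,0,-0.1],[0,0,-0.1],[0,0,-0.11]]}'
python3 -m pendant '{"grip":[1,1,1,1,1,1,1,1,1,1],"linear":[[-4,-20,0],[-4,-30,0],[-4,-30,0],[-4,-30,0],[-4,-30,0],[-4,-30,0],[-4,-30,0],[-4,-23,0],[0,0,0],[0,0,0]],"angular":[[0,0,0],[0,0,0],[0,0,0],[0,0,0],[0,0,0],[0,0,0],[0,0,0],[0,0,0],[0,0,0],[0,0,0]]}'
python3 - <<'E'
from h import *
goto(514.6,286,150,3)
c,im=snap('wrist','w6.png'); np.savez('w6.npz',**c); print('cam',-c['R'].T@c['t'])
cv2.imwrite('pics/w6b.png',cv2.resize(im[:,:,::-1],None,fx=1.4,fy=1.4,interpolation=2))
for n in('scene','side'): snap(n,n+'6.png')
E
```

```text
t: 12.85
ee_pos: [523.5, 63.4, 230.7]
orientation: [-3.14, -0.086, -0.001]
ft_force: [0.4, -0.0, -0.4]
width: 23.3
grasp_force: 0.0
t: 13.68
ee_pos: [479.8, 285.8, 229.0]
orientation: [3.14, 0.083, 0.001]
ft_force: [-0.5, -0.2, -0.7]
width: 87.2
grasp_force: 0.0
t 13.68 pos [479.8 285.8 229. ] yaw 3.02 tilt [ 0. -0. -1.] lin [34.7  1.7 79. ] F [-0.5 -0.2 -0.7] w 87.2
  turn tool-z 0.0003 final yaw 2.9999999999999973 lin after turn [34.71520697  1.65405414 79.01640585]
cam [557.76589705 289.22138057 391.89448325]
```

View pics/w6b.png

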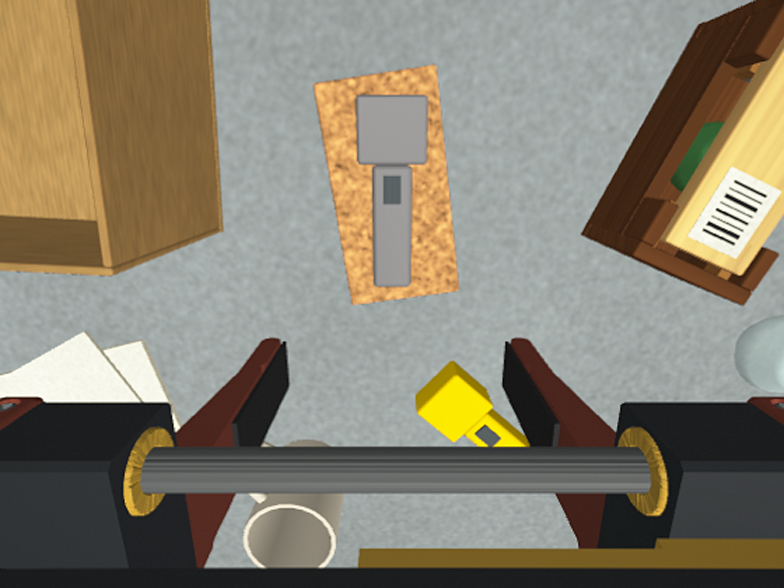

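The grey scanner is on the mat, aligned with the tool: head corners (356,95)-(428,163), handle (373,166)-(411,286). The yellow look-alike is separate at (460,405). The cover sits in the case.

Run:
```python
from h import *
c=dict(np.load('w6.npz')); f=lambda p:np.array(p)/1.4
H=onplane(c,f([(357,163),(357,96),(427.5,96),(427.5,163)]),39);print(H[:,:2].round(1),H.mean(0))
T=onplane(c,f([(373.5,286),(411,286),(373.5,170),(411,170)]),35);print(T[:,:2].round(1))
goto(514.6,286,150,3)
# cover in case from scene/side: top rect at z=90
from m import top_rect
import shutil
for n in('scene','side'):
    im=cv2.imread(f'pics/{n}6.png');hs=cv2.cvtColor(im,cv2.COLOR_BGR2HSV);cc=cam(n);q=proj(cc,[571,46,90])[0].astype(int)
    m=cv2.inRange(hs,(10,60,120),(28,190,255))
    w=np.zeros_like(m);cv2.circle(w,tuple(q.tolist()),50,255,-1);m=cv2.morphologyEx(m&w,cv2.MORPH_CLOSE,np.ones((15,15)))
    k=max(cv2.findContours(m,0,1)[0],key=cv2.contourArea);X=onplane(cc,cv2.convexHull(k)[:,0].astype(float),90)[:,:2];print(n,cv2.minAreaRect(X.astype(np.float32)))
```

```text
[[554.3 318.3]
 [601.8 319.6]
 [604.5 267.6]
 [557.1 264.1]] [579.42681093 292.42047012  39.        ]
[[455.4 302. ]
 [457.1 270.4]
 [549.7 305.6]
 [551.2 276.3]]
t 13.83 pos [479.7 284.  229. ] yaw 2.85 tilt [-0. -0. -1.] lin [35.  -0.3 79. ] F [ 0.  -0.3 -1.1] w 88.0
  turn tool-z -0.0026 final yaw 3.0000000000000036 lin after turn [34.93813718 -0.18854185 79.02236037]
scene ((575.4404296875, 44.04163360595703), (65.62669372558594, 149.52442932128906), 69.5217056274414)
side ((609.6115112304688, 36.534332275390625), (70.2258071899414, 70.03509521484375), 71.7580795288086)
```

```bash
python3 -m pendant '{"grip":[1,1,1,1,1,1,1,1,1,1],"linear":[[18,-1.6,20],[18,-1.6,35],[0,0,38],[0,0,38],[0,0,35],[0,0,25],[0,0,17],[0,0,8],[0,0,4],[0,0,0]],"angular":[[0,0,0],[0,0,0],[0,0,0],[0,0,0],[0,0,0],[0,0,0],[0,0,0],[0,0,0],[0,0,0],[0,0,0]]}'
python3 -m pendant '{"grip":[-1,-1,-1,-1,-1,-1,-1,-1],"linear":[[0,0,0],[0,0,0],[0,0,0],[0,0,0],[0,0,0],[0,0,0],[0,0,0],[0,0,0]],"angular":[[0,0,0],[0,0,0],[0,0,0],[0,0,0],[0,0,0],[0,0,0],[0,0,0],[0,0,0]]}'
python3 - <<'E'
from h import *
goto(472,55,170)
c=dict(np.load('w6.npz')); print(onplane(c,np.array([(734,213)])/1.4,90))
E
```

```text
t: 14.67
ee_pos: [515.3, 289.3, 9.0]
orientation: [3.14, 0.078, -0.001]
ft_force: [-0.7, 0.1, 0.0]
width: 87.9
grasp_force: 0.0
t: 15.33
ee_pos: [514.9, 290.0, 9.2]
orientation: [-3.141, -0.08, -0.0]
ft_force: [-0.2, -0.1, 0.7]
width: 37.8
grasp_force: 0.0
t 15.33 pos [514.9 290.    9.2] yaw 2.92 tilt [ 0.  0. -1.] lin [ -54.8  232.5 -160.8] F [-0.2 -0.1  0.7] w 37.8
[[535.47658591  57.71950126  90.        ]]
```

```bash
python3 -m pendant '{"grip":[-1,-1,-1,-1,-1,-1,-1,-1,-1,-1,-1,-1],"linear":[[0,0,0],[0,0,0],[0,0,0],[0,0,-10],[0,0,-20],[0,0,-25],[0,0,-25],[0,0,-25],[0,0,-25],[0,0,-25],[0,0,0],[0,0,0]],"angular":[[0,0,0],[0,0,0],[0,0,0],[0,0,0],[0,0,0],[0,0,0],[0,0,0],[0,0,0],[0,0,0],[0,0,0],[0,0,0],[0,0,0]]}'
python3 - <<'E'
from h import *
goto(470.9,54.6,164)
E
```

```text
t: 16.33
ee_pos: [515.5, 290.3, 165.6]
orientation: [-3.139, -0.08, -0.004]
ft_force: [-0.2, -0.1, -2.1]
width: 31.6
grasp_force: 30.0
t 16.33 pos [515.5 290.3 165.6] yaw 2.91 tilt [ 0.003  0.001 -1.   ] lin [-56.5 233.1   1.2] F [-0.2 -0.1 -2.1] w 31.6
```

```bash
python3 -m pendant '{"grip":[-1,-1,-1,-1,-1,-1,-1,-1,-1,-1,-1,-1],"linear":[[-5.6,15,0],[-5.6,24,0],[-5.6,26,0],[-5.6,26,0],[-5.6,26,0],[-5.6,26,0],[-5.6,26,0],[-5.6,26,0],[-5.6,23,0],[-5.6,15,0],[0,0,0],[0,0,0]],"angular":[[0,0,0],[0,0,0],[0,0,0],[0,0,0],[0,0,0],[0,0,0],[0,0,0],[0,0,0],[0,0,0],[0,0,0],[0,0,0],[0,0,0]]}'
python3 -m pendant '{"grip":[-1,-1,-1,-1,-1,-1,-1,-1,-1,-1,-1,-1],"linear":[[0,0,0],[0,0,0],[0,0,0],[0,0,0],[0,0,0],[0,0,0],[0,0,0],[0,0,0],[0,0,0],[0,0,0],[0,0,0],[0,0,0]],"angular":[[0,0,0],[0,0,0],[0,0,0],[0,0,0],[0,0,0],[0,0,0],[0,0,0],[0,0,0],[0,0,0],[0,0,0],[0,0,0],[0,0,0]]}'
python3 - <<'E'
from h import *
goto(470.9,54.6,164)
a=[]
for n in('scene','side'):
    c,im=snap(n,n+'7.png'); q=proj(c,[545,56,110])[0].astype(int); x,y=q-75;print(n,x,y)
    a.append(cv2.resize(im[y:y+150,x:x+150,::-1],(400,400),interpolation=2))
cv2.imwrite('pics/p7.png',np.hstack(a))
E
```

```text
t: 17.33
ee_pos: [469.8, 53.9, 163.0]
orientation: [-3.141, -0.077, 0.004]
ft_force: [0.4, 0.4, -2.5]
width: 31.8
grasp_force: 30.0
t: 18.33
ee_pos: [470.9, 54.4, 164.2]
orientation: [-3.141, -0.08, -0.0]
ft_force: [0.1, -0.1, -2.2]
width: 31.8
grasp_force: 30.0
t 18.33 pos [470.9  54.4 164.2] yaw 2.91 tilt [ 0.  0. -1.] lin [ 0.1 -0.2  0.2] F [ 0.1 -0.1 -2.2] w 31.8
scene 245 124
side 193 160
```

View pics/p7.png

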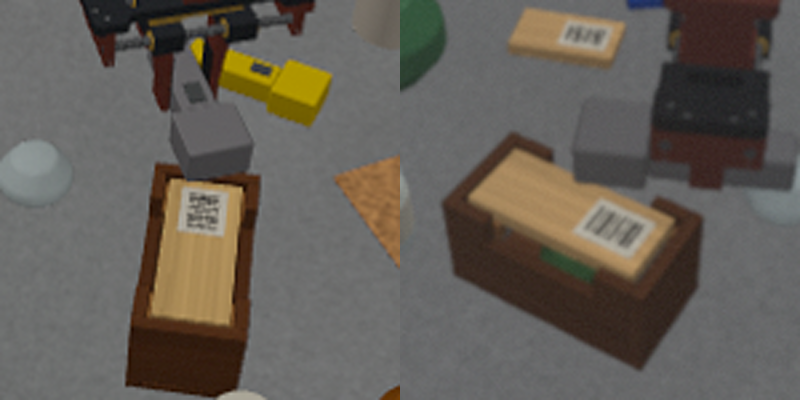

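Run:
```python
from h import *
print(onplane(cam('scene'),[(321.1,203.5)],90),onplane(cam('side'),[(273.2,245.5)],90))
# head top centre: scene (209,132)crop ; z = underside 160+34
print('head',onplane(cam('scene'),[(245+209/2.667,124+123/2.667)],194))
goto(515.2,290,164)
```

```text
[[539.50313667  59.84426412  90.        ]] [[534.9889414  62.1639777  90.       ]]
head [[534.46481248  56.51447409 194.        ]]
t 18.43 pos [470.9  54.4 164.2] yaw 2.91 tilt [ 0.  0. -1.] lin [ 5.62e+01 -2.33e+02  2.00e-01] F [-0.2  0.7 -2.1] w 31.8
```

Label is within about 3 mm of the window centre and the hold lasted over a second. Now I'll lay the scanner back.

```bash
python3 -m pendant '{"grip":[-1,-1,-1,-1,-1,-1,-1,-1,-1,-1,-1,-1],"linear":[[5.6,-15,0],[5.6,-24,0],[5.6,-26,0],[5.6,-26,0],[5.6,-26,0],[5.6,-26,0],[5.6,-26,0],[5.6,-26,0],[5.6,-23,0],[5.6,-15,0],[0,0,0],[0,0,10]],"angular":[[0,0,0],[0,0,0],[0,0,0],[0,0,0],[0,0,0],[0,0,0],[0,0,0],[0,0,0],[0,0,0],[0,0,0],[0,0,0],[0,0,0]]}'
python3 -m pendant '{"grip":[-1,-1,-1,-1,-1,-1,-1,-1,-1,-1,-1,-1],"linear":[[0,0,30],[0,0,30],[0,0,30],[0,0,25],[0,0,12],[0,0,6],[0,0,4],[0,0,3],[0,0,2],[0,0,1.5],[0,0,0],[0,0,0]],"angular":[[0,0,0],[0,0,0],[0,0,0],[0,0,0],[0,0,0],[0,0,0],[0,0,0],[0,0,0],[0,0,0],[0,0,0],[0,0,0],[0,0,0]]}'
```

```text
t: 19.43
ee_pos: [515.9, 291.0, 155.2]
orientation: [-3.139, -0.082, -0.004]
ft_force: [0.3, -0.2, -2.5]
width: 31.9
grasp_force: 30.0
t: 20.43
ee_pos: [515.3, 290.2, 11.4]
orientation: [-3.14, -0.08, -0.002]
ft_force: [-0.0, -0.2, -2.2]
width: 31.7
grasp_force: 30.0
```

```bash
python3 -m pendant '{"grip":[-1,-1,-1,1,1,1,1,1,1,1],"linear":[[0,0,1.2],[0,0,1],[0,0,0],[0,0,0],[0,0,0],[0,0,0],[0,0,0],[0,0,0],[0,0,0],[0,0,0]],"angular":[[0,0,0],[0,0,0],[0,0,0],[0,0,0],[0,0,0],[0,0,0],[0,0,0],[0,0,0],[0,0,0],[0,0,0]]}'
python3 -m pendant '{"grip":[1,1,1,1,1,1,1,1],"linear":[[0,0,-20],[0,0,-40],[0,0,-40],[0,0,-40],[0,0,-40],[0,0,-30],[0,0,0],[0,0,0]],"angular":[[0,0,0],[0,0,0],[0,0,0],[0,0,0],[0,0,0],[0,0,0],[0,0,0],[0,0,0]]}'
python3 - <<'E'
from h import *
c,im=snap('scene','scene8.png');c2,im2=snap('side','side8.png')
q=proj(c,[550,150,60])[0].astype(int);p=proj(c2,[550,150,60])[0].astype(int);print(q,p)
f=lambda im,q:cv2.resize(im[max(q[1]-100,0):max(q[1]-100,0)+200,max(q[0]-100,0):max(q[0]-100,0)+200,::-1],(400,400),interpolation=2)
cv2.imwrite('pics/p8.png',np.hstack([f(im,q),f(im2,p)]))
E
```

```text
t: 21.27
ee_pos: [514.9, 289.9, 8.4]
orientation: [3.141, 0.08, -0.0]
ft_force: [0.3, 0.8, -0.2]
width: 74.8
grasp_force: 0.0
t: 21.93
ee_pos: [515.9, 290.5, 220.5]
orientation: [-3.139, -0.08, -0.006]
ft_force: [-0.6, 0.0, -1.2]
width: 87.8
grasp_force: 0.0
[357 209] [256 289]
```

View pics/p8.png

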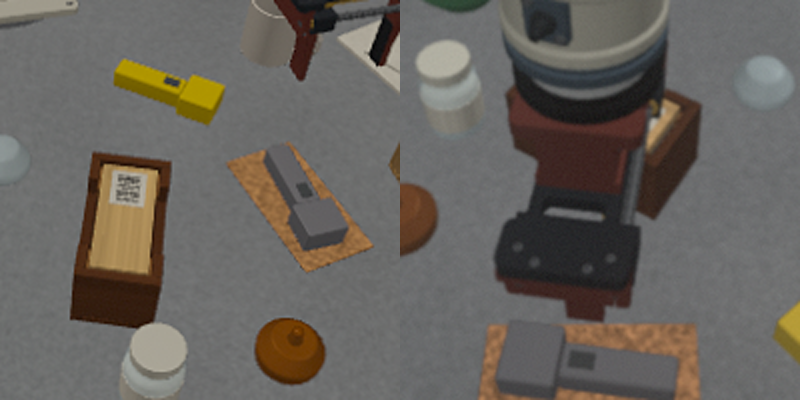

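The scanner is right way up on its mat, the case is closed with the board flush, and the gripper is clear. Handing in.

```bash
python3 -c "
from workcell import ctrl
print(ctrl.close_job())"
```

```text
the job is handed in; nothing more can be done
None
```

I closed the case with the longer board and pressed it home at both ends, held the scanner over its label for about a second, laid it back on its mat right way up, and handed the job in at about 22 s; the hand-in returned no verdict.

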